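Turn a back-to-front battery cartridge round in its dock

ROBOT

A 6-joint arm with a two-finger parallel gripper is mounted at the origin on the work surface. World frame = base frame: x ahead of the robot, y to its left, z up, the work surface at z = 0. Lengths are in m, angles in rad, forces in N, time in s.
With the tool pointing down it reaches from about 0.4 to 0.825 m from the base axis. Payload 7 kg.
Tool frame: the origin (TCP) lies midway between the tips of the shut fingers; the grasp point (between the pads) lies 19 mm behind it; z points along the fingers, y is the line along which they close (so a half turn about z gives the same grasp; the last joint's range is limited). The gripper opens to 88 mm and grips with 3 to 60 N. Pads are 19 mm wide; open, the fingers measure 130 mm over their backs; the gripper's body (78 mm by 193 mm) begins 47 mm behind the grasp point.
Start: joints at [1.596, 0.359, 0.012, 0, -1.224, -0.288], TCP at [0.175, 0.652, 0.227] pointing down, gripper open.
Joint ranges: [-3.07, 3.07], [-1.43, 2.12], [-1.02, 1.25], [-3.03, 1.67], [-3.05, -0], [-3.03, 3.03]. Speed limits (rad/s): [2.39, 2.39, 3.01, 3.14, 3.14, 3.14].

INTERFACE

Orientations are given as [roll, pitch, yaw] about the fixed x, y, z axes, in that order (R = Rz(yaw) Ry(pitch) Rx(roll)).
In Python, from station import get_state, grab_frame, calibration, job_done, boxes_of, regions_of, spot_point gives the robot as it stands. The module is installed in compiled form; this text tells all that it offers.
- The arm moves only by the tool arm_command, never from a script. Its argument "commands" is a list of rows, each an object of numbers: "tx", "ty", "tz": the shift along the tool's x, y, z each as a share of 25 cm, from -1 to 1; "twist": the turn about the tool's z as a share of 180 degrees, from -1 to 1. A call has exactly 8 rows; each row is the pose to reach, as a shift and turn from the pose commanded when the call began, along the tool's axes at that moment, turning the shorter way round; what a row does not reach only later rows make up. A row lasts 1/12 s, in which the tool goes at most 41.7 mm and 7.16 degrees, less where a joint would pass 70% of its speed; a pose out of reach is approached as far as the arm can. A call with a number of a shift or a turn outside -1 to 1 is refused whole. A call with a gripper value outside its range is refused whole. "claw" is the opening, from 0 (shut) to 1 (fully open), set as the call begins (left out, the last holds). The fingers move at their own pace and stop on an object; "grip_force" is the grip in N (left out, the last holds). Time passes only in rows, so rows that repeat a pose let the fingers close, or fill a call up. It gives the time, the measured TCP pose, the force, the opening and the grip force at its end, in the units of the state.
- get_state(): the state, without advancing time (a new reading comes with each control period).
- grab_frame(name): name is "scene" or "side" or "wrist"; returns the picture (384x512x3 uint8, red, green, blue); there is no depth.
- calibration(name): a dict with "camera_matrix" (3x3 intrinsics, pixels), "extrinsics" (4x4, takes a point from camera to world coordinates). Camera axes: x right, y down, z forward; pixel columns grow to the right and rows downward; lengths in m; the calibration is good to about 2 mm. A picture is of the moment at which its call begins: read the wrist's pose just before it. calibration takes no time and is no camera call; for the wrist camera it gives the pose at the moment of the call.
- job_done(): hands the job in; it is judged then, once.
Trained networks look in the newest picture that a camera, given by its name, has taken for a name from the list of things; names that differ only in an ending like _2 or _b are one class to them, and where a whole thing is asked for, a point or a joint stands for the part that bears it (a point fixed in the world has none). Each returns a list of dicts, best first, with "score" (0 to 1); they miss things now and then, are a little off and sometimes report something else, mostly with a low value. They report only what shows in the picture. A call takes as long as a camera call. They do not tell look-alikes from the thing itself.
- boxes_of(query, camera): "rect" ([left, top, right, bottom] in pixels, round what is visible of it).
- regions_of(query, camera): "region" (384x512 bool, what is visible of it) and "rect" ([left, top, right, bottom] in pixels, round what is visible of it).
- spot_point(query, camera): "uv" ([column, row] in pixels: a listed point, or the origin of a listed thing).
The state is a dict: "t": time; "q": joint angles; "qd": joint speeds; "joint_efforts": joint torques, N m; "eef_pos": TCP position; "ee_rot": TCP orientation; "force": force on the tool from outside, world axes, zero at the start; "moment": the same for the moment, N m; "width": finger opening in m; "gripper_force": force on a finger pad.
Only numpy, scipy, OpenCV 4.12 (cv2) and the standard library are available. Lean on these libraries where they do the work, as an engineer would, in place of code of your own. Each camera call takes 0.05 s, during which the arm holds its last target. There are 200 camera calls.

TASK

The flat battery cartridge has been slid into its dock back to front, with its brass contacts at the open mouth. Swing the yellow latch fully out of the way, slide the cartridge right out, turn it end for end and slide it fully home so that its brass contacts meet those of the dock, then swing the latch shut across the mouth again. Leave everything else on the shelf where it is.

Things in the scene. Friction and masses are not known exactly. Their poses are not given: they have to be found in the camera images.
- dock: Fixed dock: two grey-green rails and a black contact block (two brass strips) across the back; open on top, no floor (the cartridge slides on the shelf). Origin on the shelf (z = 0), at the centre of a home cartridge's place; +x from open mouth to contact block, +y left, z up. Block: face at x = +51.5 mm, back at +86, 46 mm high. The mouth looks towards the robot's side, +-0.5 rad.
- dock_mouth (a point): Point on the shelf in the middle of the dock's mouth, at x = -70 mm, y = 0 in the dock's frame. Rails: y = +-57.5 to +-73.5 mm, x = -40 to +65, 30 mm high. Aluminium lips reach in to y = +-50.5, 9 to 13 mm up, over the cartridge's flange: it can only slide along x, not lift out. Guides 14 mm high flare outward from the rails to y = +-73 (inner edge) at the mouth.
- latch (a joint): Yellow swing latch at the mouth, vertical hinge at the right (-y) side. In rad: 0 = shut (end stop), bar across the mouth along the dock's +y, in front of the cartridge; grows as it swings outward from the dock (1.57: points along the dock's -x) to the stop at 2.4, well clear. Stays where left; about 1 N at the knob moves it. Starts between 0 and 0.45.
- latch_knob (a point): On the axis of the latch's upright round yellow knob, 63 mm above the shelf. Knob 14 mm diameter, 42 mm from the hinge axis, top 79 mm above the shelf; it rises from the bar, which is 10 mm wide, 18 to 28 mm above the shelf and reaches 54 mm from the hinge.
- latch_hinge (a point): Point on the latch's vertical hinge axis, 63 mm above the shelf (the pin itself ends 31 mm above the shelf); in the dock's frame at x = -57.5, y = -82 mm.
- cartridge_centre (a point): Centre of the battery cartridge, half-way up (19 mm above the shelf). Grey block 100 mm long (x) by 96 wide (y), 38 high, about 0.6 kg, too wide to grip from outside; darker flange at its foot 110 mm wide, 6 thick. Its +x points to the end with two brass contacts; the other end has a green stripe. At the start +x points out of the dock; finally it must point along the dock's +x.
- cartridge_recess (a point): Centre of the opening, in the cartridge's top (38 mm above the shelf), of an oblong finger recess 72 mm long (cartridge x) by 30 mm wide (y), 28 mm deep (floor 10 mm above the shelf), in the middle of the cartridge. Fingers let down into it can push and turn the cartridge. The walls at its two ends are 14 mm thick.
- cartridge_contacts (a point): Middle of the cartridge's brass-contact end face, 50 mm from its centre along its +x, 19 mm above its underside. Fully home it lies at about x = +51 mm, y = 0 in the dock's frame.
- switch_box: Bystander: small brown network box, 78 x 56 x 24 mm, origin at the centre of its underside, x along its length. Loose; leave alone.
- terminal_block: Bystander: green plug-in terminal block, 70 (x) x 30 (y) x 18 mm, origin at the centre of its underside. Loose; leave alone.
- screwdriver: Bystander: screwdriver 150 mm long lying along its x, up to about 28 mm thick at the handle, origin under its middle. Loose; leave alone.
- spray_can: Bystander: upright blue spray can, 52 mm diameter, 150 mm high, origin at the centre of its underside. Loose; leave alone.
Mind the look-alikes: they are no part of the job. There is more than one size of the dock; the job needs the larger. There is more than one size of the part that bears cartridge_centre; the job needs the smaller.

How it is judged:
On the way, in this order (a step that is already met when the one before it is completed fails the run):
1. the latch is swung out of the way (past 1.4 rad) (value of joint latch above 1.4 rad), for 0.1 s.
2. the cartridge is slid right out of the dock (x of cartridge_centre in the frame of dock below -0.1 m), for 0.1 s.
3. the cartridge is fully home, brass contacts to the contact block (x of cartridge_contacts in the frame of dock above 0.046 m and y of cartridge_contacts in the frame of dock between -0.006 and 0.006 m and height (world z) of cartridge_contacts below 0.024 m and angle between cartridge_centre's own z axis and vertical below 0.06 rad and angle between the x axis of cartridge_centre and the x axis of dock, either way round below 0.08 rad), for 0.2 s.
At the end, for the whole second after the job is handed in: The cartridge lies flat in the dock, brass contacts towards the contact block and within about 5 mm of it, and the latch is shut to within 0.15 rad (all of step 3 and value of joint latch below 0.15 rad); the robot touches nothing.
It fails at once if the switch box is shifted by more than 15 mm or knocked over (distance of switch_box from where it was at the start of the episode above 0.015 m).
It fails at once if the terminal block is shifted by more than 15 mm or knocked over (distance of terminal_block from where it was at the start of the episode above 0.015 m).
It fails at once if the screwdriver is shifted by more than 15 mm or knocked over (distance of screwdriver from where it was at the start of the episode above 0.015 m).
It fails at once if the spray can is shifted by more than 15 mm or knocked over (distance of spray_can from where it was at the start of the episode above 0.015 m).
It also fails if it takes over 72 s, if anything falls off the work surface, if the arm or the gripper's body presses on something with over 40 N, if the wrist force passes 120 N, or if a joint passes its speed limit or range.

## Working session

There is one attempt and no reset: what is moved stays moved. The work goes in short steps, Python scripts to look and compute and a tool call to move; the robot and the scene stay as the last step left them, time stands still between calls to the robot, and variables do not carry over. Pictures are saved under pics/ and viewed, at most 10 in all, crops included, and the job is handed in when it is done.

Besides the shell and the picture viewer there is one more tool, called in YAML: its name, and indented under it one key for each argument. arm_command: Moves the arm, as the interface text tells. Shift numbers are shares of 25 cm and turn numbers shares of 180 degrees, none past 1 either way. Its arguments: {"type":"object","properties":{"commands":{"type":"array"},"claw":{"type":"number"},"grip_force":{"type":"number"}},"required":["commands"]}

```bash
mkdir -p pics
cat > h.py <<'E'
import numpy as np, cv2
from station import *
def ray(cam,uv,z,cal=None):
    c=cal or calibration(cam); K=np.array(c["camera_matrix"]);T=np.array(c["extrinsics"])
    d=T[:3,:3]@np.linalg.solve(K,[uv[0],uv[1],1]); o=T[:3,3]
    return o+d*(z-o[2])/d[2]
E
python3 - <<'E'
from h import *
s=get_state();print({k:np.round(v,3) for k,v in s.items()})
ims=[]
for n in("scene","side"):
    im=grab_frame(n);cv2.imwrite(f"pics/{n}.png",im[:,:,::-1])
    for q,z in(("dock_mouth",0),("dock",0),("latch_knob",.063),("latch_hinge",.063),("cartridge_centre",.019),("cartridge_recess",.038),("cartridge_contacts",.019),("switch_box",0),("terminal_block",0),("screwdriver",0),("spray_can",0)):
        for r in spot_point(q,n)[:3]:
            if r["score"]>.3: print(n,q,round(r["score"],2),np.round(r["uv"],0),np.round(ray(n,r["uv"],z)[:2],3))
E
```

```text
{'t': np.float64(0.0), 'q': array([ 1.596,  0.359,  0.011, -0.   , -1.224, -0.288]), 'qd': array([ 0.   , -0.002, -0.001,  0.   , -0.002, -0.002]), 'joint_efforts': array([-1.0000e-03, -5.8271e+01,  2.9305e+01,  6.9970e+00,  7.0000e-03,
       -0.0000e+00]), 'eef_pos': array([0.175, 0.651, 0.226]), 'ee_rot': array([ 3.14 , -0.   , -0.263]), 'force': array([ 0.747, -0.451, -1.01 ]), 'moment': array([-0.048, -0.036,  0.01 ]), 'gripper_force': np.float64(0.0), 'width': np.float64(0.088)}
scene dock_mouth 0.98 [212. 359.] [ 0.694 -0.231]
scene latch_knob 0.71 [241. 258.] [ 0.631 -0.048]
scene latch_knob 0.52 [205. 363.] [ 0.706 -0.256]
scene latch_hinge 0.75 [230. 267.] [ 0.624 -0.077]
scene latch_hinge 0.6 [199. 376.] [ 0.712 -0.282]
scene cartridge_centre 0.94 [273. 264.] [ 0.678 -0.002]
scene cartridge_centre 0.76 [211. 136.] [0.34  0.209]
scene cartridge_recess 0.97 [278. 263.] [ 0.691 -0.002]
scene cartridge_recess 0.62 [213. 128.] [0.338 0.221]
scene cartridge_contacts 0.74 [256. 254.] [ 0.634 -0.003]
scene cartridge_contacts 0.69 [226. 116.] [0.327 0.289]
scene cartridge_contacts 
[... 395 characters left out ...]
[355. 284.] [ 0.698 -0.275]
side latch_knob 0.54 [299. 205.] [ 0.625 -0.039]
side latch_hinge 0.88 [306. 223.] [ 0.633 -0.1  ]
side latch_hinge 0.66 [362. 297.] [ 0.702 -0.306]
side cartridge_centre 0.77 [193. 164.] [0.349 0.22 ]
side cartridge_recess 0.88 [188. 158.] [0.336 0.225]
side cartridge_recess 0.66 [320. 205.] [ 0.681 -0.013]
side cartridge_contacts 0.92 [299. 212.] [ 0.63  -0.013]
side cartridge_contacts 0.87 [195. 154.] [0.351 0.277]
side cartridge_contacts 0.61 [321. 208.] [ 0.689 -0.002]
side switch_box 0.82 [263. 254.] [ 0.533 -0.132]
side terminal_block 0.79 [249. 183.] [0.511 0.141]
side screwdriver 0.52 [219. 217.] [0.428 0.003]
side spray_can 0.96 [317. 173.] [0.713 0.179]
```

View pics/scene.png

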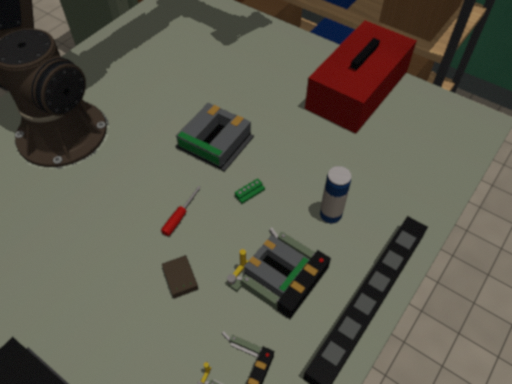

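View pics/side.png

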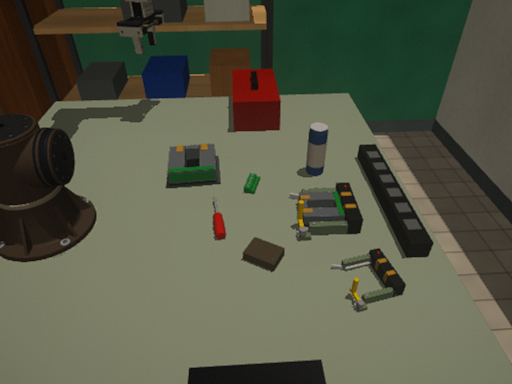

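The job's dock is the one at scene ~(285,270), with grey rails and a cartridge in it. It is larger than the empty dock at (250,365). The job's cartridge is the one in that dock. The loose one at (213,135) is larger and is not in a dock, so it is the decoy. I'll move over there and confirm with a close-up from the wrist camera.

arm_command:
  commands:
    - {"tx": 0.81,"ty": 0.69,"tz": -0.2,"twist": 0.31}
    - {"tx": 0.81,"ty": 0.69,"tz": -0.2,"twist": 0.31}
    - {"tx": 0.81,"ty": 0.69,"tz": -0.2,"twist": 0.31}
    - {"tx": 0.81,"ty": 0.69,"tz": -0.2,"twist": 0.31}
    - {"tx": 0.81,"ty": 0.69,"tz": -0.2,"twist": 0.31}
    - {"tx": 0.81,"ty": 0.69,"tz": -0.2,"twist": 0.31}
    - {"tx": 0.81,"ty": 0.69,"tz": -0.2,"twist": 0.31}
    - {"tx": 0.81,"ty": 0.69,"tz": -0.2,"twist": 0.31}

```text
t: 1.87
eef_pos: [0.3282, 0.4297, 0.2786]
ee_rot: [-3.14, 0.002, -1.246]
force: [-0.5, 1.0, -1.0]
width: 0.0878
gripper_force: 0.0
```

arm_command:
  commands:
    - {"tx": 0.965,"ty": -0.345,"tz": 0,"twist": 0.107}
    - {"tx": 0.965,"ty": -0.345,"tz": 0,"twist": 0.107}
    - {"tx": 0.965,"ty": -0.345,"tz": 0,"twist": 0.107}
    - {"tx": 0.965,"ty": -0.345,"tz": 0,"twist": 0.107}
    - {"tx": 0.965,"ty": -0.345,"tz": 0,"twist": 0.107}
    - {"tx": 0.965,"ty": -0.345,"tz": 0,"twist": 0.107}
    - {"tx": 0.965,"ty": -0.345,"tz": 0,"twist": 0.107}
    - {"tx": 0.965,"ty": -0.345,"tz": 0,"twist": 0.107}

```text
t: 2.53
eef_pos: [0.488, 0.2307, 0.2765]
ee_rot: [3.142, -0.0, -1.577]
force: [-0.5, -0.3, 0.5]
width: 0.0874
gripper_force: 0.0
```

arm_command:
  commands:
    - {"tx": 0.92,"ty": -0.44,"tz": 0,"twist": 0}
    - {"tx": 0.92,"ty": -0.44,"tz": 0,"twist": 0}
    - {"tx": 0.92,"ty": -0.44,"tz": 0,"twist": 0}
    - {"tx": 0.92,"ty": -0.44,"tz": 0,"twist": 0}
    - {"tx": 0.92,"ty": -0.44,"tz": 0,"twist": 0}
    - {"tx": 0.92,"ty": -0.44,"tz": 0,"twist": 0}
    - {"tx": 0.92,"ty": -0.44,"tz": 0,"twist": 0}
    - {"tx": 0.92,"ty": -0.44,"tz": 0,"twist": 0}

```text
t: 3.2
eef_pos: [0.5967, 0.0013, 0.276]
ee_rot: [3.141, -0.0, -1.576]
force: [-0.7, 1.1, 0.2]
width: 0.0872
gripper_force: 0.0
```

Run:
```python
from h import *
s=get_state();print(s["t"],s["eef_pos"],s["ee_rot"],np.round(s["q"],3))
c=calibration("wrist");im=grab_frame("wrist");cv2.imwrite("pics/w1.png",im[:,:,::-1])
print(np.round(c["extrinsics"],3))
for q,z in(("dock_mouth",0),("dock",0),("latch_knob",.063),("latch_hinge",.063),("cartridge_centre",.019),("cartridge_recess",.038),("cartridge_contacts",.019),("switch_box",0),("terminal_block",0),("screwdriver",0),("spray_can",0)):
    for r in spot_point(q,"wrist")[:3]:
        if r["score"]>.3: print(q,round(r["score"],2),np.round(r["uv"],0),np.round(ray("wrist",r["uv"],z,c)[:2],4))
```

```text
3.2 [0.59671986 0.00128671 0.27596004] [ 3.14074746e+00 -3.10968814e-04 -1.57586856e+00] [ 0.329  0.203 -0.09   0.    -1.278 -0.334]
[[-1.     0.004 -0.001  0.597]
 [ 0.004  0.968  0.251 -0.067]
 [ 0.002  0.251 -0.968  0.435]
 [ 0.     0.     0.     1.   ]]
dock_mouth 0.49 [231. 137.] [ 0.6324 -0.0354]
latch_knob 0.47 [194. 268.] [0.6886 0.156 ]
latch_hinge 0.74 [228. 101.] [ 0.63   -0.0859]
cartridge_centre 0.93 [195. 160.] [ 0.6865 -0.0018]
cartridge_recess 0.59 [193. 161.] [ 0.6849 -0.0035]
cartridge_contacts 0.71 [228. 157.] [ 0.6362 -0.0061]
cartridge_contacts 0.6 [193. 267.] [0.7004 0.1807]
switch_box 0.67 [292.  65.] [ 0.5389 -0.1387]
switch_box 0.46 [306. 236.] [0.5063 0.1337]
terminal_block 0.85 [303. 237.] [0.5115 0.1359]
screwdriver 0.93 [362. 150.] [ 0.4238 -0.0133]
screwdriver 0.53 [294.  65.] [ 0.5363 -0.1393]
spray_can 0.65 [191. 269.] [0.7099 0.1973]
```

View pics/w1.png

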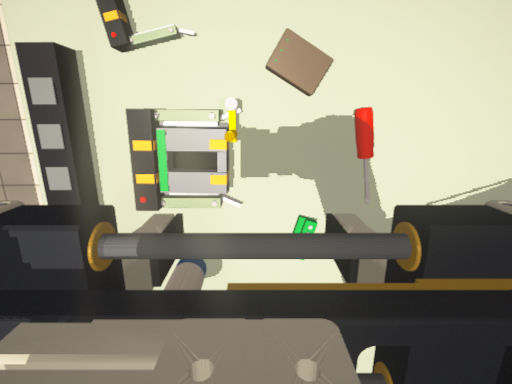

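The wrist picture shows the job's dock at px (130–240, 100–210). The cartridge's brass contacts face the mouth at (220,145) and (220,180), its green stripe is at (162,160) by the block, the hinge is at (231,104) and the knob top at (231,135). Enlarging the crop now to confirm and measure.

Run:
```python
import cv2
im=cv2.imread("pics/w1.png")[90:220,110:270]
cv2.imwrite("pics/w1c.png",cv2.resize(im,None,fx=4.5,fy=4.5,interpolation=cv2.INTER_CUBIC))
```

```text
(no output)
```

View pics/w1c.png

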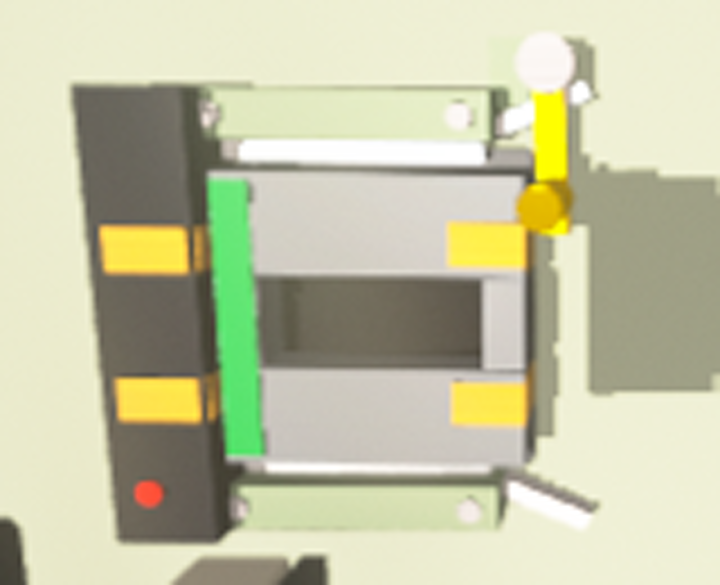

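Run:
```python
from h import *
from scipy.optimize import least_squares
c=calibration("wrist")
W=lambda p,z: ray("wrist",(110+p[0]/4.5,90+p[1]/4.5),z,c)[:2]
obs=[((490,90),.03,(-40,-73.5)),((490,138),.03,(-40,-57.5)),((498,485),.03,(-40,57.5)),((500,527),.03,(-40,73.5)),((545,62),.031,(-57.5,-82))]
def f(p,o=obs):
    R=np.array([[np.cos(p[2]),-np.sin(p[2])],[np.sin(p[2]),np.cos(p[2])]])
    return np.concatenate([R@np.array(d)/1e3+p[:2]-W(u,z) for u,z,d in o])
r=least_squares(f,[.69,0,0]);print("dock",r.x,np.round(r.fun*1e3,1))
o2=[((482,278),.038,(-36,-15)),((482,370),.038,(-36,15)),((258,278),.038,(36,-15)),((262,370),.038,(36,15)),((527,172),.038,(-50,-48)),((530,460),.038,(-50,48))]
r2=least_squares(f,[.69,0,0],args=(o2,));print("cart",r2.x,np.round(r2.fun*1e3,1))
k=W((545,205),.079);h=W((545,62),.031);print("knob",k,"hinge",h,np.linalg.norm(k-h))
d=r.x; hd=np.array([[np.cos(d[2]),-np.sin(d[2])],[np.sin(d[2]),np.cos(d[2])]])@[-.0575,-.082]+d[:2];v=k-hd;print(hd,"latch ang",np.arctan2(-v[0],v[1])-d[2])
for n,p,z in(("box",[(265,68),(308,95)],.024),("term",[(292,237),(300,215)],.018),("scr",[(356,108),(358,158),(374,155)],.02)):
    print(n,[np.round(ray("wrist",q,z,c)[:2],3) for q in p])
```

```text
dock [ 6.86812886e-01 -2.47041911e-04 -1.01527168e-02] [ 0.  -0.5 -0.3  0.7 -0.2 -0.3  0.2  0.4  0.2 -0.3]
cart [ 6.85776429e-01  4.13363815e-04 -8.88366027e-04] [ 0.2 -0.3 -0.8 -0.6 -0.1 -0.3 -1.2 -0.6  1.6  0.2  0.3  1.6]
knob [ 0.6253636  -0.04032129] hinge [ 0.62831638 -0.0813126 ] 0.04109752358032798
[ 0.62848334 -0.08165904] latch ang 0.08547942061351524
box [array([ 0.581, -0.129]), array([ 0.519, -0.094])]
term [array([0.533, 0.13 ]), array([0.521, 0.091])]
scr [array([ 0.447, -0.076]), array([ 0.437, -0.002]), array([ 0.413, -0.007])]
```

arm_command:
  commands:
    - {"tx": 0.166,"ty": -0.115,"tz": 0.2,"twist": 0}
    - {"tx": 0.166,"ty": -0.115,"tz": 0.35,"twist": 0}
    - {"tx": 0.166,"ty": -0.115,"tz": 0.5,"twist": 0}
    - {"tx": 0.166,"ty": -0.115,"tz": 0.65,"twist": 0}
    - {"tx": 0.166,"ty": -0.115,"tz": 0.78,"twist": 0}
    - {"tx": 0.166,"ty": -0.115,"tz": 0.86,"twist": 0}
    - {"tx": 0.166,"ty": -0.115,"tz": 0.9,"twist": 0}
    - {"tx": 0.166,"ty": -0.115,"tz": 0.9,"twist": 0}

```text
t: 4.47
eef_pos: [0.6235, -0.0391, 0.0491]
ee_rot: [3.137, -0.001, -1.573]
force: [1.3, 0.3, -0.1]
width: 0.0878
gripper_force: 0.0
```

arm_command:
  commands:
    - {"tx": 0}
    - {"tx": 0}
    - {"tx": 0}
    - {"tx": 0}
    - {"tx": 0}
    - {"tx": 0}
    - {"tx": 0}
    - {"tx": 0}
  claw: 0.1
  grip_force: 10

```text
invalid input
```

arm_command:
  commands:
    - {"tx": 0,"ty": 0,"tz": 0,"twist": 0}
    - {"tx": 0,"ty": 0,"tz": 0,"twist": 0}
    - {"tx": 0,"ty": 0,"tz": 0,"twist": 0}
    - {"tx": 0,"ty": 0,"tz": 0,"twist": 0}
    - {"tx": 0,"ty": 0,"tz": 0,"twist": 0}
    - {"tx": 0,"ty": 0,"tz": 0,"twist": 0}
    - {"tx": 0,"ty": 0,"tz": 0,"twist": 0}
    - {"tx": 0,"ty": 0,"tz": 0,"twist": 0}
  claw: 0.1
  grip_force: 12

```text
t: 5.13
eef_pos: [0.6249, -0.0388, 0.0518]
ee_rot: [-3.141, 0.0, -1.573]
force: [-0.3, 0.6, -1.0]
width: 0.0401
gripper_force: 0.0
```

arm_command:
  commands:
    - {"tx": 0,"ty": 0,"tz": 0,"twist": 0}
    - {"tx": 0,"ty": 0,"tz": 0,"twist": 0}
    - {"tx": 0,"ty": 0,"tz": 0,"twist": 0}
    - {"tx": 0,"ty": 0,"tz": 0,"twist": 0}
    - {"tx": 0,"ty": 0,"tz": 0,"twist": 0}
    - {"tx": 0,"ty": 0,"tz": 0,"twist": 0}
    - {"tx": 0,"ty": 0,"tz": 0,"twist": 0}
    - {"tx": 0,"ty": 0,"tz": 0,"twist": 0}
  claw: 0.1
  grip_force: 12

```text
t: 5.8
eef_pos: [0.6251, -0.0387, 0.0516]
ee_rot: [-3.141, 0.0, -1.573]
force: [1.7, 1.3, -1.5]
width: 0.0135
gripper_force: 12.0
```

arm_command:
  commands:
    - {"tx": 0.009,"ty": 0.041,"tz": 0,"twist": 0}
    - {"tx": 0.028,"ty": 0.078,"tz": 0,"twist": 0}
    - {"tx": 0.055,"ty": 0.11,"tz": 0,"twist": 0}
    - {"tx": 0.09,"ty": 0.134,"tz": 0,"twist": 0}
    - {"tx": 0.129,"ty": 0.148,"tz": 0,"twist": 0}
    - {"tx": 0.171,"ty": 0.153,"tz": 0,"twist": 0}
    - {"tx": 0.212,"ty": 0.147,"tz": 0,"twist": 0}
    - {"tx": 0.252,"ty": 0.13,"tz": 0,"twist": 0}

```text
t: 6.47
eef_pos: [0.5908, -0.1031, 0.0519]
ee_rot: [3.139, -0.0, -1.573]
force: [-4.2, 2.7, 9.4]
width: 0.0133
gripper_force: 12.0
```

arm_command:
  commands:
    - {"tx": 0,"ty": 0,"tz": 0,"twist": 0}
    - {"tx": 0,"ty": 0,"tz": 0,"twist": 0}
    - {"tx": 0,"ty": 0,"tz": 0,"twist": 0}
    - {"tx": 0,"ty": 0,"tz": 0,"twist": 0}
    - {"tx": 0,"ty": 0,"tz": 0,"twist": 0}
    - {"tx": 0,"ty": 0,"tz": 0,"twist": 0}
    - {"tx": 0,"ty": 0,"tz": 0,"twist": 0}
    - {"tx": 0,"ty": 0,"tz": 0,"twist": 0}
  claw: 0.5

```text
t: 7.13
eef_pos: [0.5922, -0.1015, 0.0516]
ee_rot: [3.142, -0.0, -1.572]
force: [0.3, -0.7, 0.5]
width: 0.0437
gripper_force: 0.0
```

arm_command:
  commands:
    - {"tx": 0,"ty": 0,"tz": -0.15,"twist": 0}
    - {"tx": 0,"ty": 0,"tz": -0.3,"twist": 0}
    - {"tx": -0.1,"ty": -0.1,"tz": -0.3,"twist": 0}
    - {"tx": -0.2,"ty": -0.2,"tz": -0.3,"twist": 0}
    - {"tx": -0.3,"ty": -0.3,"tz": -0.3,"twist": 0}
    - {"tx": -0.406,"ty": -0.376,"tz": -0.3,"twist": 0}
    - {"tx": -0.406,"ty": -0.376,"tz": -0.2,"twist": 0}
    - {"tx": -0.406,"ty": -0.376,"tz": -0.1,"twist": 0}
  claw: 0.23

```text
t: 7.8
eef_pos: [0.6887, 0.0018, 0.0771]
ee_rot: [-3.138, 0.001, -1.57]
force: [-0.3, 0.3, 0.4]
width: 0.0201
gripper_force: 0.0
```

Run:
```python
from h import *
c=calibration("wrist");im=grab_frame("wrist");s=get_state();print(s["t"],s["eef_pos"],s["ee_rot"],s["width"])
cv2.imwrite("pics/w2.png",im[:,:,::-1])
```

```text
7.85 [6.84022059e-01 6.83790175e-04 7.02084826e-02] [ 3.13538824e+00 -2.00477210e-05 -1.57251569e+00] 0.02021384408754658
```

View pics/w2.png

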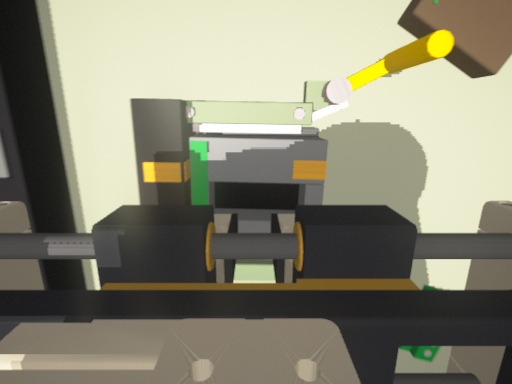

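The latch now stands open at about 2.1 rad (hinge at px (338,92), knob at (437,43)). The fingers are centred over the recess, which spans px 213–300. Lowering them in.

arm_command:
  commands:
    - {"tx": 0,"ty": 0,"tz": 0.06,"twist": 0}
    - {"tx": 0,"ty": 0,"tz": 0.12,"twist": 0}
    - {"tx": 0,"ty": 0,"tz": 0.17,"twist": 0}
    - {"tx": 0,"ty": 0,"tz": 0.21,"twist": 0}
    - {"tx": 0,"ty": 0,"tz": 0.232,"twist": 0}
    - {"tx": 0,"ty": 0,"tz": 0.232,"twist": 0}
    - {"tx": 0,"ty": 0,"tz": 0.232,"twist": 0}
    - {"tx": 0,"ty": 0,"tz": 0.232,"twist": 0}

```text
t: 8.52
eef_pos: [0.6871, -0.0004, 0.0195]
ee_rot: [-3.14, 0.0, -1.573]
force: [0.0, -0.5, 0.1]
width: 0.02
gripper_force: 0.0
```

arm_command:
  commands:
    - {"tx": 0,"ty": 0,"tz": 0,"twist": 0}
    - {"tx": 0,"ty": 0,"tz": 0,"twist": 0}
    - {"tx": 0,"ty": 0.02,"tz": 0,"twist": 0}
    - {"tx": 0,"ty": 0.06,"tz": 0,"twist": 0}
    - {"tx": 0,"ty": 0.11,"tz": 0,"twist": 0}
    - {"tx": 0,"ty": 0.17,"tz": 0,"twist": 0}
    - {"tx": 0,"ty": 0.23,"tz": 0,"twist": 0}
    - {"tx": -0.003,"ty": 0.29,"tz": 0,"twist": 0}
  claw: 0.31

```text
t: 9.18
eef_pos: [0.6143, 0.0007, 0.0192]
ee_rot: [-3.139, 0.001, -1.573]
force: [3.6, -0.6, -2.1]
width: 0.0274
gripper_force: 1.6
```

arm_command:
  commands:
    - {"tx": 0,"ty": 0.05,"tz": 0,"twist": 0}
    - {"tx": 0,"ty": 0.11,"tz": 0,"twist": 0}
    - {"tx": 0,"ty": 0.17,"tz": 0,"twist": 0}
    - {"tx": 0,"ty": 0.22,"tz": 0,"twist": 0}
    - {"tx": -0.003,"ty": 0.25,"tz": 0,"twist": 0}
    - {"tx": -0.003,"ty": 0.27,"tz": 0,"twist": 0}
    - {"tx": -0.003,"ty": 0.275,"tz": 0,"twist": 0}
    - {"tx": -0.003,"ty": 0.275,"tz": 0,"twist": 0}

```text
t: 9.85
eef_pos: [0.5456, 0.0016, 0.019]
ee_rot: [-3.141, 0.0, -1.572]
force: [1.7, 0.7, 1.5]
width: 0.0271
gripper_force: 0.9
```

Run:
```python
from h import *
s=get_state();print(s["t"],s["eef_pos"],s["ee_rot"],s["width"],np.round(s["q"],3))
im=grab_frame("scene")
cv2.imwrite("pics/s2.png",cv2.resize(im[150:350,150:400,::-1],None,fx=3,fy=3,interpolation=cv2.INTER_CUBIC))
```

```text
9.85 [0.54555347 0.00155783 0.01898153] [-3.14084148e+00  1.63913986e-04 -1.57246216e+00] 0.02714293112445379 [ 0.362  0.375 -0.52   0.    -0.675 -0.364]
```

View pics/s2.png

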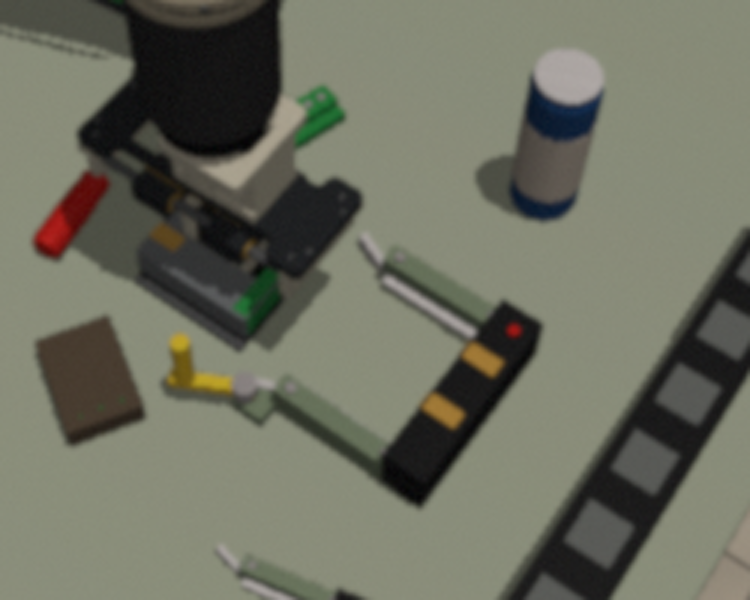

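arm_command:
  commands:
    - {"tx": 0,"ty": 0,"tz": 0,"twist": -0.02}
    - {"tx": 0,"ty": 0,"tz": 0,"twist": -0.05}
    - {"tx": 0,"ty": 0,"tz": 0,"twist": -0.085}
    - {"tx": 0,"ty": 0,"tz": 0,"twist": -0.12}
    - {"tx": 0,"ty": 0,"tz": 0,"twist": -0.155}
    - {"tx": 0,"ty": 0,"tz": 0,"twist": -0.19}
    - {"tx": 0,"ty": 0,"tz": 0,"twist": -0.225}
    - {"tx": 0,"ty": 0,"tz": 0,"twist": -0.26}

```text
t: 10.57
eef_pos: [0.5453, 0.0011, 0.0185]
ee_rot: [3.141, 0.0, -0.751]
force: [0.8, -0.4, 3.3]
width: 0.0271
gripper_force: 4.0
```

arm_command:
  commands:
    - {"tx": 0,"ty": 0,"tz": 0,"twist": -0.035}
    - {"tx": 0,"ty": 0,"tz": 0,"twist": -0.07}
    - {"tx": 0,"ty": 0,"tz": 0,"twist": -0.105}
    - {"tx": 0,"ty": 0,"tz": 0,"twist": -0.14}
    - {"tx": 0,"ty": 0,"tz": 0,"twist": -0.175}
    - {"tx": 0,"ty": 0,"tz": 0,"twist": -0.21}
    - {"tx": 0,"ty": 0,"tz": 0,"twist": -0.245}
    - {"tx": 0,"ty": 0,"tz": 0,"twist": -0.28}

```text
t: 11.23
eef_pos: [0.5454, 0.0012, 0.0185]
ee_rot: [3.141, 0.001, 0.128]
force: [1.3, -0.8, 3.3]
width: 0.0273
gripper_force: 3.8
```

arm_command:
  commands:
    - {"tx": 0,"ty": 0,"tz": 0,"twist": -0.035}
    - {"tx": 0,"ty": 0,"tz": 0,"twist": -0.07}
    - {"tx": 0,"ty": 0,"tz": 0,"twist": -0.105}
    - {"tx": 0,"ty": 0,"tz": 0,"twist": -0.14}
    - {"tx": 0,"ty": 0,"tz": 0,"twist": -0.175}
    - {"tx": 0,"ty": 0,"tz": 0,"twist": -0.21}
    - {"tx": 0,"ty": 0,"tz": 0,"twist": -0.245}
    - {"tx": 0,"ty": 0,"tz": 0,"twist": -0.28}

```text
t: 11.9
eef_pos: [0.5454, 0.0013, 0.0185]
ee_rot: [-3.141, 0.0, 1.008]
force: [-0.2, -0.2, 2.2]
width: 0.0271
gripper_force: 3.9
```

arm_command:
  commands:
    - {"tx": 0,"ty": 0,"tz": 0,"twist": -0.035}
    - {"tx": 0,"ty": 0,"tz": 0,"twist": -0.07}
    - {"tx": 0,"ty": 0,"tz": 0,"twist": -0.1}
    - {"tx": 0,"ty": 0,"tz": 0,"twist": -0.13}
    - {"tx": 0,"ty": 0,"tz": 0,"twist": -0.15}
    - {"tx": 0,"ty": 0,"tz": 0,"twist": -0.17}
    - {"tx": 0,"ty": 0,"tz": 0,"twist": -0.18}
    - {"tx": 0,"ty": 0,"tz": 0,"twist": -0.18}

```text
t: 12.57
eef_pos: [0.5453, 0.0013, 0.0185]
ee_rot: [-3.141, 0.0, 1.57]
force: [-0.2, 0.3, 1.2]
width: 0.0272
gripper_force: 1.1
```

Run:
```python
from h import *
s=get_state();print(s["t"],s["eef_pos"],s["ee_rot"],s["width"],np.round(s["q"],3))
im=grab_frame("side")
cv2.imwrite("pics/s3.png",cv2.resize(im[150:300,180:390,::-1],None,fx=3.5,fy=3.5,interpolation=cv2.INTER_CUBIC))
grab_frame("scene")
for n in("scene","side"):
  for r in spot_point("cartridge_contacts",n)[:2]: print(n,round(r["score"],2),np.round(r["uv"]),np.round(ray(n,r["uv"],.019)[:2],3))
```

```text
12.5667 [0.54532096 0.00127916 0.01849764] [-3.14097669e+00  1.36825488e-04  1.56971769e+00] 0.027192071267373066 [ 0.362  0.376 -0.519 -0.    -0.676  2.779]
scene 0.94 [237. 244.] [ 0.586 -0.006]
side 0.79 [193. 156.] [0.345 0.268]
side 0.67 [278. 213.] [ 0.578 -0.015]
```

View pics/s3.png

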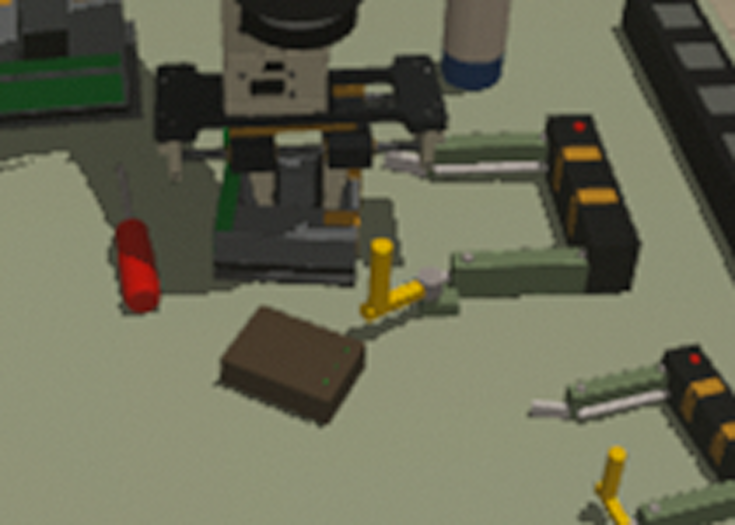

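The cartridge is turned, with its brass towards the dock, but it lags a few degrees because the fingers have slack in the recess. I'll overshoot to square it up, then turn the tool back.

arm_command:
  commands:
    - {"tx": 0,"ty": 0,"tz": 0,"twist": -0.02}
    - {"tx": 0,"ty": 0,"tz": 0,"twist": -0.035}
    - {"tx": 0,"ty": 0,"tz": 0,"twist": -0.045}
    - {"tx": 0,"ty": 0,"tz": 0,"twist": -0.048}
    - {"tx": 0,"ty": 0,"tz": 0,"twist": -0.03}
    - {"tx": 0,"ty": 0,"tz": 0,"twist": -0.01}
    - {"tx": 0,"ty": 0,"tz": 0,"twist": 0}
    - {"tx": 0,"ty": 0,"tz": 0,"twist": 0}

```text
t: 13.43
eef_pos: [0.5448, 0.0012, 0.0183]
ee_rot: [-3.141, 0.0, 1.566]
force: [-0.8, 0.3, -0.4]
width: 0.0269
gripper_force: 0.0
```

Run:
```python
from h import *
s=get_state();print(s["t"],s["eef_pos"],s["ee_rot"][2],s["q"][5])
c=calibration("wrist");im=grab_frame("wrist");cv2.imwrite("pics/w3.png",im[:,:,::-1])
for n in ("dock","cartridge_centre","cartridge_contacts"):
  for r in spot_point(n,"wrist")[:2]: print(n,round(r["score"],2),np.round(r["uv"]),np.round(ray("wrist",r["uv"],0 if n=="dock" else .019,c)[:2],3))
```

```text
13.4333 [0.54475834 0.00119143 0.01826332] 1.5661053956887783 2.7750344552556196
```

View pics/w3.png

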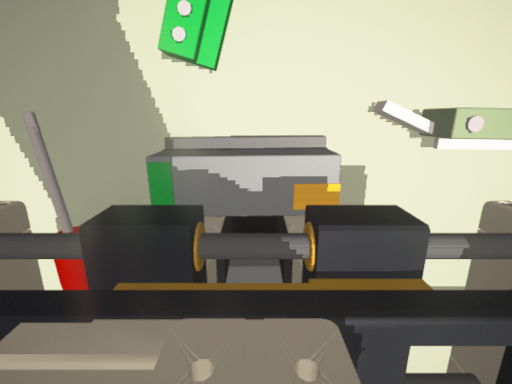

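arm_command:
  commands:
    - {"tx": 0,"ty": 0.03,"tz": 0,"twist": 0}
    - {"tx": 0,"ty": 0.07,"tz": 0,"twist": 0}
    - {"tx": 0,"ty": 0.11,"tz": 0,"twist": 0}
    - {"tx": 0,"ty": 0.15,"tz": 0,"twist": 0}
    - {"tx": -0.003,"ty": 0.19,"tz": 0,"twist": 0}
    - {"tx": -0.003,"ty": 0.23,"tz": 0,"twist": 0}
    - {"tx": -0.003,"ty": 0.26,"tz": 0,"twist": 0}
    - {"tx": -0.003,"ty": 0.29,"tz": 0,"twist": 0}

```text
t: 14.3
eef_pos: [0.6158, -0.0002, 0.0183]
ee_rot: [-3.137, 0.001, 1.569]
force: [-9.4, -0.3, 8.0]
width: 0.0271
gripper_force: 5.2
```

arm_command:
  commands:
    - {"tx": 0,"ty": 0.03,"tz": 0,"twist": 0}
    - {"tx": 0,"ty": 0.07,"tz": 0,"twist": 0}
    - {"tx": 0,"ty": 0.11,"tz": 0,"twist": 0}
    - {"tx": 0,"ty": 0.15,"tz": 0,"twist": 0}
    - {"tx": -0.002,"ty": 0.18,"tz": 0,"twist": 0}
    - {"tx": -0.002,"ty": 0.2,"tz": 0,"twist": 0}
    - {"tx": -0.002,"ty": 0.21,"tz": 0,"twist": 0}
    - {"tx": -0.002,"ty": 0.21,"tz": 0,"twist": 0}

```text
t: 14.97
eef_pos: [0.669, -0.0007, 0.0184]
ee_rot: [-3.138, 0.001, 1.569]
force: [-5.4, -1.2, 4.3]
width: 0.0271
gripper_force: 2.8
```

Going well. Pressing it home.

arm_command:
  commands:
    - {"tx": 0,"ty": 0.015,"tz": 0,"twist": 0}
    - {"tx": 0,"ty": 0.03,"tz": 0,"twist": 0}
    - {"tx": 0,"ty": 0.045,"tz": 0,"twist": 0}
    - {"tx": 0,"ty": 0.06,"tz": 0,"twist": 0}
    - {"tx": 0,"ty": 0.07,"tz": 0,"twist": 0}
    - {"tx": 0,"ty": 0.08,"tz": 0,"twist": 0}
    - {"tx": 0,"ty": 0.085,"tz": 0,"twist": 0}
    - {"tx": 0,"ty": 0.085,"tz": 0,"twist": 0}

```text
t: 15.63
eef_pos: [0.6897, -0.0007, 0.0183]
ee_rot: [-3.138, 0.001, 1.569]
force: [-6.6, -0.5, 5.7]
width: 0.027
gripper_force: 3.6
```

arm_command:
  commands:
    - {"tx": 0,"ty": 0.004,"tz": 0,"twist": 0}
    - {"tx": 0,"ty": 0.008,"tz": 0,"twist": 0}
    - {"tx": 0,"ty": 0.012,"tz": 0,"twist": 0}
    - {"tx": 0,"ty": 0.016,"tz": 0,"twist": 0}
    - {"tx": 0,"ty": 0.016,"tz": 0,"twist": 0}
    - {"tx": 0,"ty": 0.016,"tz": 0,"twist": 0}
    - {"tx": 0,"ty": 0.016,"tz": 0,"twist": 0}
    - {"tx": 0,"ty": 0.016,"tz": 0,"twist": 0}

```text
t: 16.3
eef_pos: [0.6935, -0.0007, 0.0183]
ee_rot: [-3.138, 0.001, 1.569]
force: [-6.5, 0.2, 6.0]
width: 0.0272
gripper_force: 3.9
```

arm_command:
  commands:
    - {"tx": 0,"ty": 0.004,"tz": 0,"twist": 0}
    - {"tx": 0,"ty": 0.008,"tz": 0,"twist": 0}
    - {"tx": 0,"ty": 0.012,"tz": 0,"twist": 0}
    - {"tx": 0,"ty": 0.016,"tz": 0,"twist": 0}
    - {"tx": 0,"ty": 0.016,"tz": 0,"twist": 0}
    - {"tx": 0,"ty": 0.016,"tz": 0,"twist": 0}
    - {"tx": 0,"ty": 0.016,"tz": 0,"twist": 0}
    - {"tx": 0,"ty": 0.016,"tz": 0,"twist": 0}

```text
t: 16.97
eef_pos: [0.6959, -0.0007, 0.0184]
ee_rot: [-3.135, 0.001, 1.569]
force: [-12.3, 1.4, 10.7]
width: 0.0268
gripper_force: 7.0
```

arm_command:
  commands:
    - {"tx": 0,"ty": 0.004,"tz": 0,"twist": 0}
    - {"tx": 0,"ty": 0.008,"tz": 0,"twist": 0}
    - {"tx": 0,"ty": 0.008,"tz": 0,"twist": 0}
    - {"tx": 0,"ty": 0.008,"tz": 0,"twist": 0}
    - {"tx": 0,"ty": 0.008,"tz": 0,"twist": 0}
    - {"tx": 0,"ty": 0.008,"tz": 0,"twist": 0}
    - {"tx": 0,"ty": -0.02,"tz": 0,"twist": 0}
    - {"tx": 0,"ty": -0.04,"tz": 0,"twist": 0}
  claw: 0.2

```text
t: 17.63
eef_pos: [0.6897, 0.0, 0.0184]
ee_rot: [3.14, -0.0, 1.569]
force: [-0.5, -0.7, 1.0]
width: 0.0173
gripper_force: 0.0
```

arm_command:
  commands:
    - {"tx": 0,"ty": 0,"tz": -0.05,"twist": 0}
    - {"tx": 0,"ty": 0,"tz": -0.15,"twist": 0}
    - {"tx": 0,"ty": 0,"tz": -0.25,"twist": 0}
    - {"tx": -0.1,"ty": 0,"tz": -0.4,"twist": 0.03}
    - {"tx": -0.2,"ty": -0.1,"tz": -0.5,"twist": 0.07}
    - {"tx": -0.3,"ty": -0.2,"tz": -0.6,"twist": 0.11}
    - {"tx": -0.4,"ty": -0.3,"tz": -0.7,"twist": 0.15}
    - {"tx": -0.5,"ty": -0.35,"tz": -0.75,"twist": 0.18}

```text
t: 18.3
eef_pos: [0.601, -0.1254, 0.21]
ee_rot: [3.138, -0.002, 0.998]
force: [0.6, -0.6, 0.7]
width: 0.0176
gripper_force: 0.0
```

Run:
```python
from h import *
c=calibration("wrist");im=grab_frame("wrist");s=get_state();print(s["t"],s["eef_pos"],s["ee_rot"],np.round(s["q"],2))
np.save("c4.npy",c,allow_pickle=True)
cv2.imwrite("pics/w4.png",cv2.resize(im[:,:,::-1],(800,600),interpolation=cv2.INTER_CUBIC))
for n,z in(("dock",0),("cartridge_centre",.019),("cartridge_recess",.038),("latch_knob",.063),("latch_hinge",.063)):
  for r in spot_point(n,"wrist")[:2]: print(n,round(r["score"],2),np.round(r["uv"]),np.round(ray("wrist",r["uv"],z,c)[:2],4))
```

```text
18.35 [ 0.59988393 -0.12983232  0.2136605 ] [ 3.1346036  -0.00319018  0.99056502] [ 0.11  0.26 -0.16  0.   -1.14  2.45]
dock 0.57 [257.  38.] [0.6911 0.0051]
cartridge_centre 0.6 [260.  38.] [ 6.918e-01 -6.000e-04]
cartridge_recess 0.81 [259.  36.] [ 0.6885 -0.0015]
latch_knob 0.83 [236. 168.] [ 0.5899 -0.1065]
latch_hinge 0.67 [254. 132.] [ 0.6291 -0.0844]
```

View pics/w4.png

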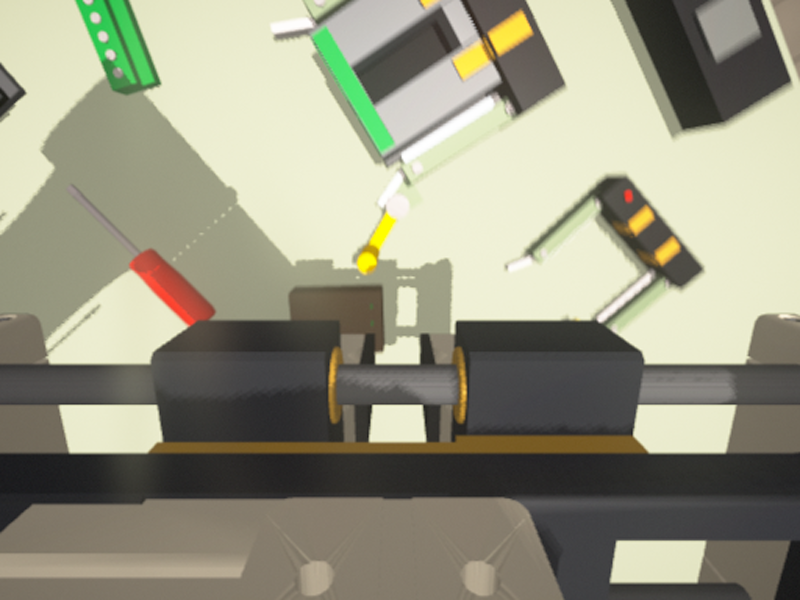

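The cartridge is home: its brass at px (480,60) meets the dock's, and the green stripe at (350,90) is at the mouth. The latch knob at (367,260) is unmoved. Gripping the knob again.

arm_command:
  commands:
    - {"tx": 0.07,"ty": -0.09,"tz": 0.1,"twist": 0}
    - {"tx": 0.07,"ty": -0.09,"tz": 0.2,"twist": 0}
    - {"tx": 0.07,"ty": -0.09,"tz": 0.3,"twist": 0}
    - {"tx": 0.07,"ty": -0.09,"tz": 0.4,"twist": 0}
    - {"tx": 0.07,"ty": -0.09,"tz": 0.5,"twist": 0}
    - {"tx": 0.07,"ty": -0.09,"tz": 0.5,"twist": 0}
    - {"tx": 0.07,"ty": -0.09,"tz": 0.5,"twist": 0}
    - {"tx": 0.07,"ty": -0.09,"tz": 0.5,"twist": 0}
  claw: 0.7

```text
t: 19.27
eef_pos: [0.5931, -0.0977, 0.0818]
ee_rot: [3.141, 0.0, 1.005]
force: [0.1, -0.1, 0.3]
width: 0.0606
gripper_force: 0.0
```

arm_command:
  commands:
    - {"tx": -0.025,"ty": 0.006,"tz": 0.0,"twist": 0}
    - {"tx": -0.025,"ty": 0.006,"tz": 0.06,"twist": 0}
    - {"tx": -0.025,"ty": 0.006,"tz": 0.12,"twist": 0}
    - {"tx": -0.025,"ty": 0.006,"tz": 0.12,"twist": 0}
    - {"tx": -0.025,"ty": 0.006,"tz": 0.12,"twist": 0}
    - {"tx": -0.025,"ty": 0.006,"tz": 0.12,"twist": 0}
    - {"tx": -0.025,"ty": 0.006,"tz": 0.12,"twist": 0}
    - {"tx": -0.025,"ty": 0.006,"tz": 0.12,"twist": 0}

```text
t: 19.93
eef_pos: [0.5908, -0.1042, 0.0522]
ee_rot: [3.14, -0.001, 1.003]
force: [0.3, -0.6, -0.2]
width: 0.0613
gripper_force: 0.0
```

arm_command:
  commands:
    - {"tx": 0,"ty": 0,"tz": 0,"twist": 0}
    - {"tx": 0,"ty": 0,"tz": 0,"twist": 0}
    - {"tx": 0,"ty": 0,"tz": 0,"twist": 0}
    - {"tx": 0,"ty": 0,"tz": 0,"twist": 0}
    - {"tx": 0,"ty": 0,"tz": 0,"twist": 0}
    - {"tx": 0,"ty": 0,"tz": 0,"twist": 0}
    - {"tx": 0,"ty": 0,"tz": 0,"twist": 0}
    - {"tx": 0,"ty": 0,"tz": 0,"twist": 0}
  claw: 0.1
  grip_force: 14

```text
t: 20.6
eef_pos: [0.59, -0.1042, 0.051]
ee_rot: [-3.142, 0.0, 1.003]
force: [2.1, -0.4, -0.4]
width: 0.0134
gripper_force: 7.1
```

arm_command:
  commands:
    - {"tx": 0,"ty": 0,"tz": 0,"twist": 0}
    - {"tx": 0,"ty": 0,"tz": 0,"twist": 0}
    - {"tx": 0,"ty": 0,"tz": 0,"twist": 0}
    - {"tx": 0,"ty": 0,"tz": 0,"twist": 0}
    - {"tx": 0,"ty": 0,"tz": 0,"twist": 0}
    - {"tx": 0,"ty": 0,"tz": 0,"twist": 0}
    - {"tx": 0,"ty": 0,"tz": 0,"twist": 0}
    - {"tx": 0,"ty": 0,"tz": 0,"twist": 0}

```text
t: 21.27
eef_pos: [0.5901, -0.1042, 0.051]
ee_rot: [-3.142, 0.0, 1.003]
force: [0.4, 0.6, -1.1]
width: 0.0134
gripper_force: 14.0
```

arm_command:
  commands:
    - {"tx": 0.025,"ty": -0.036,"tz": 0,"twist": 0}
    - {"tx": 0.059,"ty": -0.065,"tz": 0,"twist": 0}
    - {"tx": 0.1,"ty": -0.084,"tz": 0,"twist": 0}
    - {"tx": 0.145,"ty": -0.091,"tz": 0,"twist": 0}
    - {"tx": 0.19,"ty": -0.087,"tz": 0,"twist": 0}
    - {"tx": 0.231,"ty": -0.071,"tz": 0,"twist": 0}
    - {"tx": 0.264,"ty": -0.046,"tz": 0,"twist": 0}
    - {"tx": 0.291,"ty": -0.014,"tz": 0,"twist": 0}

```text
t: 21.93
eef_pos: [0.6219, -0.0496, 0.0505]
ee_rot: [-3.138, 0.015, 1.002]
force: [-19.7, -45.8, 10.9]
width: 0.0119
gripper_force: 19.3
```

arm_command:
  commands:
    - {"tx": 0,"ty": 0,"tz": 0,"twist": 0}
    - {"tx": 0,"ty": 0,"tz": 0,"twist": 0}
    - {"tx": 0.003,"ty": 0.005,"tz": 0,"twist": 0}
    - {"tx": 0.005,"ty": 0.009,"tz": 0,"twist": 0}
    - {"tx": 0.005,"ty": 0.009,"tz": 0,"twist": 0}
    - {"tx": 0.005,"ty": 0.009,"tz": 0,"twist": 0}
    - {"tx": 0.005,"ty": 0.009,"tz": 0,"twist": 0}
    - {"tx": 0.005,"ty": 0.009,"tz": 0,"twist": 0}

```text
t: 22.6
eef_pos: [0.6238, -0.049, 0.0503]
ee_rot: [-3.137, 0.013, 1.001]
force: [-5.7, -35.5, 1.9]
width: 0.0131
gripper_force: 16.6
```

arm_command:
  commands:
    - {"tx": 0,"ty": 0,"tz": 0,"twist": 0}
    - {"tx": 0,"ty": 0,"tz": 0,"twist": 0}
    - {"tx": 0,"ty": 0,"tz": 0,"twist": 0}
    - {"tx": 0,"ty": 0,"tz": 0,"twist": 0}
    - {"tx": 0,"ty": 0,"tz": 0,"twist": 0}
    - {"tx": 0,"ty": 0,"tz": 0,"twist": 0}
    - {"tx": 0,"ty": 0,"tz": -0.1,"twist": 0}
    - {"tx": 0,"ty": 0,"tz": -0.25,"twist": 0}
  claw: 0.5

```text
t: 23.27
eef_pos: [0.6261, -0.0409, 0.1103]
ee_rot: [-3.135, 0.005, 1.003]
force: [1.2, 0.4, 0.2]
width: 0.0437
gripper_force: 0.0
```

arm_command:
  commands:
    - {"tx": 0,"ty": 0,"tz": -0.1,"twist": 0}
    - {"tx": 0,"ty": 0,"tz": -0.2,"twist": 0}
    - {"tx": -0.15,"ty": 0,"tz": -0.3,"twist": 0}
    - {"tx": -0.3,"ty": -0.1,"tz": -0.4,"twist": 0}
    - {"tx": -0.45,"ty": -0.15,"tz": -0.45,"twist": 0}
    - {"tx": -0.5,"ty": -0.15,"tz": -0.45,"twist": 0}
    - {"tx": -0.5,"ty": -0.15,"tz": -0.45,"twist": 0}
    - {"tx": -0.5,"ty": -0.15,"tz": -0.45,"twist": 0}

```text
t: 23.93
eef_pos: [0.5296, -0.1267, 0.2272]
ee_rot: [3.14, -0.002, 1.002]
force: [1.0, 0.0, -0.1]
width: 0.0438
gripper_force: 0.0
```

Run:
```python
from h import *
c=calibration("wrist");im=grab_frame("wrist");s=get_state();print(s["t"],s["eef_pos"],s["ee_rot"],np.round(s["q"],2))
np.save("c5.npy",c,allow_pickle=True)
cv2.imwrite("pics/w5full.png",im[:,:,::-1])
cv2.imwrite("pics/w5.png",cv2.resize(im[0:200,130:396,::-1],None,fx=3,fy=3,interpolation=cv2.INTER_CUBIC))
for n,z in(("cartridge_recess",.038),("latch_knob",.063),("latch_hinge",.063)):
  for r in spot_point(n,"wrist")[:2]: print(n,round(r["score"],2),np.round(r["uv"]),np.round(ray("wrist",r["uv"],z,c)[:2],4))
```

```text
23.9833 [ 0.53009608 -0.12624079  0.22654634] [ 3.14070027e+00 -9.57234640e-04  1.00296994e+00] [ 0.13  0.14 -0.28 -0.   -1.15  2.45]
latch_knob 0.83 [428. 182.] [ 0.7026 -0.2497]
latch_knob 0.67 [291.  59.] [ 0.6319 -0.0424]
latch_hinge 0.57 [437. 199.] [ 0.7037 -0.2768]
```

View pics/w5.png

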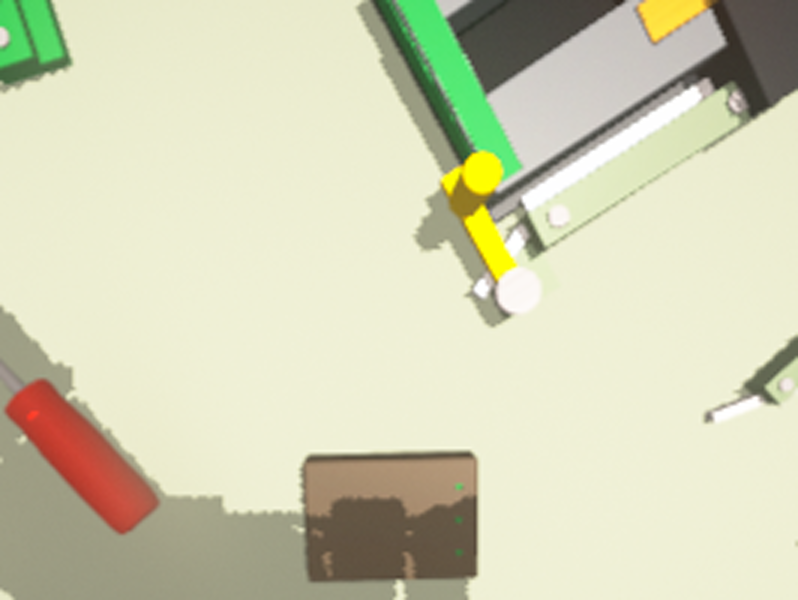

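Run:
```python
from h import *
d=np.array([.68681,-.00025]);a=-.010;R=np.array([[np.cos(a),-np.sin(a)],[np.sin(a),np.cos(a)]])
D=lambda w:np.round(R.T@(w[:2]-d)*1e3,1)
c=np.load("c5.npy",allow_pickle=True).item()
P=lambda x,y,z:ray("wrist",(130+x/3,y/3),z,c)
k,h=P(482,172,.079),P(518,290,.031);print("knob",D(k),"hinge",D(h)); v=D(k)-[-57.5,-82];v2=D(k)-D(h);print("theta",np.arctan2(-v[0],v[1]),np.arctan2(-v2[0],v2[1]))
c=np.load("c4.npy",allow_pickle=True).item()
Q=lambda x,y,z:D(ray("wrist",(x*.64,y*.64),z,c))
print("recess",Q(355,70,.038),Q(385,103,.038),"stripe corners",Q(312,36,.038),Q(385,152,.038),"rail mouth(-40,-57.5..)",Q(402,160,.03),"hinge",Q(398,207,.031))
```

```text
knob [-56.8 -42.4] hinge [-56.7 -84.4]
theta -0.01767492687977496 0.0023809478818133892
recess [-32.6   9.7] [-26.3 -19.8] stripe corners [-45.9  43.4] [-44.3 -48. ] rail mouth(-40,-57.5..) [-36.4 -59.3] hinge [-57.6 -87.3]
```

```bash
python3 -c "
from station import *
print(job_done())"
```

```text
the job is handed in; nothing more can be done
None
```

I turned the cartridge end for end and slid it fully home with its brass against the dock's contacts, swung the latch shut (measured within about 0.02 rad of its stop), saw nothing else disturbed, and handed the job in at about 24 s; the hand-in gave no verdict.

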